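Knock a formed bracket out of its die and tray it

ROBOT

A 7-joint arm with a two-finger parallel gripper is mounted at the origin on the work surface. World frame = base frame: x ahead of the robot, y to its left, z up, the work surface at z = 0. Lengths are in m, angles in rad, forces in N, time in s.
With the tool pointing down it reaches from about 0.425 to 0.875 m from the base axis. Payload 9.9 kg.
Tool frame: the origin (TCP) lies midway between the tips of the shut fingers; the grasp point (between the pads) lies 19 mm behind it; z points along the fingers, y is the line along which they close (so a half turn about z gives the same grasp; the last joint's range is limited). The gripper opens to 85 mm and grips with 20 to 120 N. Pads are 22 mm wide; open, the fingers measure 114 mm over their backs; the gripper's body (76 mm by 85 mm) begins 54 mm behind the grasp point. The pads swing forward as they close: fully open they stand 13 mm farther back than shut.
Start: joints at [1.139, 0.576, 0.025, 1.437, -0.015, 1.129, -0.057], TCP at [0.23, -0.635, 0.231] pointing down, gripper open.
Joint ranges: [-2.76, 2.76], [-0.34, 2.15], [-1.52, 1.57], [0.19, 2.46], [-1.09, 4.23], [0.17, 1.99], [-2.82, 2.82]. Speed limits (rad/s): [2.22, 2.22, 3.01, 3.01, 3.14, 3.14, 3.14].

INTERFACE

Orientations are given as a unit quaternion [x, y, z, w].
In Python, from bench import arm gives the robot as it stands. The module is installed in compiled form; this text tells all that it offers.
- The arm moves only by the tool move_arm, never from a script. Its argument "steps" is one flat list of numbers, 7 for each row, row after row: the opening, from 0 (shut) to 1 (fully open), then the shift along the tool's x, y, z normalised to -1 to 1, where 1 is 250 mm, then the turn, a rotation vector about the tool's x, y, z normalised to -1 to 1, where 1 is 30 degrees. A call has 1 to 20 rows; each row is the pose to reach, as a shift and turn from the pose commanded when the call began, along the tool's axes at that moment; what a row does not reach only later rows make up. A row lasts 1/8 s, in which the tool goes at most 62.5 mm and 10.7 degrees, less where a joint would pass 70% of its speed; a pose out of reach is approached as far as the arm can. A call with a number of a shift or a turn outside -1 to 1 is refused whole. A call with a gripper value outside its range is refused whole. The fingers move at their own pace and stop on an object; the grip force is fixed at half the most. Time passes only in rows, so rows that repeat a pose let the fingers close. It gives the time, the measured TCP pose, the force, the opening and the grip force at its end, in the units of the state.
- arm.get_obs(): the state, without advancing time (a new reading comes with each control period).
- arm.camera(name): name is "scene" or "top" or "wrist"; returns the picture (384x512x3 uint8, red, green, blue); there is no depth.
- arm.get_calibration(name): a dict with "vertical_fov" (degrees; the focal length in pixels is half the picture's height over the tangent of half this angle, whatever the lens; pixels are square), "cx", "cy" (the principal point, pixels), "R" (3x3) and "t" (3): a world point X has camera coordinates R X + t. Camera axes: x right, y down, z forward; pixel columns grow to the right and rows downward; lengths in m; the calibration is good to about 2 mm. The wrist camera is an equidistant fisheye: a pixel r from the principal point sees the ray r / f radians off the axis. A picture is of the moment at which its call begins: read the wrist's pose just before it. get_calibration takes no time and is no camera call; for the wrist camera it gives the pose at the moment of the call.
- arm.close_job(): hands the job in; it is judged then, once.
The state is a dict: "time_s": time; "q": joint angles; "qd": joint speeds; "joint_torque": joint torques, N m; "tool_pos": TCP position; "ee_rot": TCP orientation; "ft_force": force on the tool from outside, world axes, zero at the start; "moment": the same for the moment, N m; "finger_gap": opening from 0.0 (shut) to 1.0 (fully open); "grasp_force": force on a finger pad.
Only numpy, scipy, OpenCV 4.12 (cv2) and the standard library are available. Lean on these libraries where they do the work, as an engineer would, in place of code of your own. Each camera call takes 0.05 s, during which the arm holds its last target. There are 200 camera calls.

TASK

Push the die's knock-out lever fully down so that it raises the formed bracket, then lift the bracket out of the die and set it down, without dropping it, in the empty bay of the finished-parts tray. It must lie flat on the bay's floor with its open side up, straight along the bay and with its slotted end pointing the same way as on the brackets already there. Leave those brackets and the stack of flat blanks where they are.

Things in the scene. Friction and masses are not known exactly. Their poses are not given: they have to be found in the camera images.
- bracket: formed steel bracket lying open side up in the die: flat base 105 x 40 x 3 mm, two side walls 3 mm thick, 40 mm over their outsides, 20 mm high overall, from x = -42 to +28 mm (middle x = -7 mm): grasp across them from above. The +x end is a flat ear with an open 14 mm slot, the -x end a plain 10 mm lip. Origin: centre of the underside; x lengthways to the slotted end, z up. 150 g
- bracket_slot (a point): middle of the bracket's slotted end, on its edge (52.5 mm along x from the bracket's origin)
- die: fixed steel block 170 x 90 x 47 mm high; cavity 109 x 44 mm in its top, floor at z = 26 mm. Origin: centre of underside; x lengthways (bracket lies along it, slotted end to +x), z up. At first the bracket's top is 1 mm below the die's top; with the lever fully down it is raised 16 mm, 15 mm of its walls stand out, and it stays so. Lever on the -y side
- lever (a joint): the knock-out lever: angle 0 = up (start), 0.42 rad = fully down (stop). It hinges about the die's x direction at y = -53 mm, z = 35 mm in the die's frame, needs about 8 N at its pad and stays where it is left
- lever_pad (a point): centre of the top face of the flat 36 x 36 mm press pad at the lever's end, 108 mm from its hinge; it moves with the lever, from 68 mm above the table (up) to about 23 mm (fully down); push down on it with closed fingers
- tray: fixed grey plastic tray with three bays side by side along its y, 150 x 282 mm. Origin: centre of the underside; floor top at z = 4 mm, rims and dividers 6 mm wide rise to z = 9 mm. Each bay is 138 mm long (x) by 86 mm wide (y), bay centres at y = -92, 0, +92 mm; two hold finished brackets, one is empty
- empty_bay (a point): centre of the floor of the tray's empty bay; x along the bay, in the direction in which the finished brackets' slotted ends point; z up
- done_a: a finished bracket lying in its bay, the same shape and axes as the bracket
- done_b: another finished bracket lying in its bay, the same shape and axes as the bracket
- blanks: stack of flat steel blanks, 105 x 40 x 24 mm high, lying beyond the die and tray; bystander; origin under its centre, x lengthways
There are look-alikes about, which are no part of the job. Leave any blue or orange look-alike of the bracket alone.

How it is judged:
By the outcome, as a careful person would: the job done as asked, in the order asked, and still so for the second after the job is handed in, with the robot touching nothing.
It also fails if it takes over 43 s, if anything falls off the work surface, if the arm or the gripper's body presses on something with over 40 N, if the wrist force passes 120 N, or if a joint passes its speed limit or range.

## Working session

There is one attempt and no reset: what is moved stays moved. The work goes in short steps, Python scripts to look and compute and a tool call to move; the robot and the scene stay as the last step left them, time stands still between calls to the robot, and variables do not carry over. Pictures are saved under pics/ and viewed, at most 10 in all, crops included, and the job is handed in when it is done.

Besides the shell and the picture viewer there is one more tool, called after ">>>" by a JSON object that holds its "name" and its "arguments", one argument or row to a line. move_arm: Moves the arm, as the interface text tells. Scaled input: -1 to 1 covers 250 mm each way for a shift and 30 degrees each way for a turn. Its arguments: {"type":"object","properties":{"steps":{"type":"array"}},"required":["steps"]}

```bash
mkdir -p pics
python3 - <<'E'
from bench import arm
import cv2,numpy as np
o=arm.get_obs();print(o['time_s'],o['tool_pos'],o['ee_rot'],o['finger_gap'])
for n in['scene','top']:
    c=arm.get_calibration(n);print(n,c)
    im=arm.camera(n)[:,:,::-1];cv2.imwrite(f'pics/{n}0.png',im)
    cv2.imwrite(f'pics/{n}0b.png',cv2.resize(im,(800,600),interpolation=cv2.INTER_CUBIC))
E
```

```text
0.0 [ 0.22987769 -0.6341666   0.2304359 ] [ 9.84919276e-01  1.73012495e-01 -1.97298946e-04 -8.11328307e-04] 1.0004075029767094
scene {'vertical_fov': 48.882678725700075, 'cx': 254.7274530685931, 'cy': 191.25966402316348, 'R': array([[ 0.02087763,  0.99964041, -0.01682798],
       [ 0.73184914, -0.02674776, -0.68094155],
       [-0.6811468 ,  0.0019009 , -0.7321444 ]]), 't': array([-0.01124551, -0.32510128,  1.51983692])}
top {'vertical_fov': 46.34561021332725, 'cx': 257.8705496893721, 'cy': 185.6101916245288, 'R': array([[ 0.01233349, -0.99958728, -0.02594515],
       [-0.99406787, -0.00945307, -0.10834997],
       [ 0.10805999,  0.02712757, -0.99377419]]), 't': array([0.02121279, 0.52156716, 1.08630659])}
```

View pics/top0b.png

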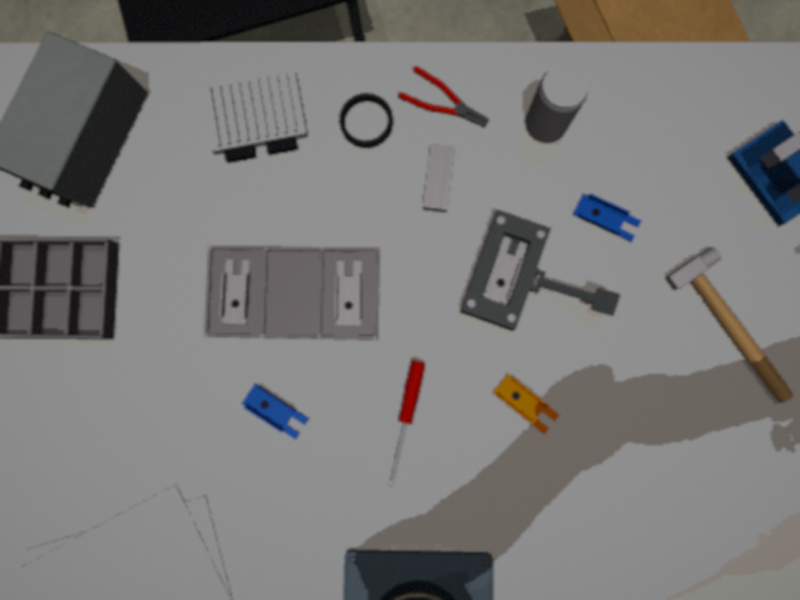

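View pics/scene0b.png

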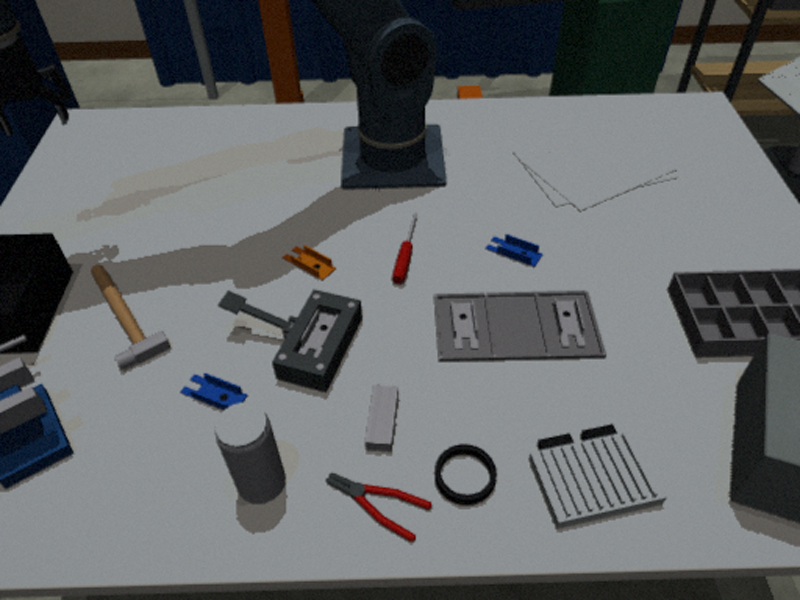

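The bracket candidates in the top view (800x600) are:
- grey in the die at (505,268)
- grey in the tray at (236,293) and (348,293), which are the finished ones
- blue at (275,410) and (607,216), and orange at (525,402), which are look-alikes

The grey one in the die fits the description. The empty bay is the middle one, at (294,293). I'll confirm both in enlarged crops.

Run:
```python
import cv2
im=cv2.imread('pics/top0.png')
cv2.imwrite('pics/die.png',cv2.resize(im[130:215,290:400],None,fx=7,fy=7,interpolation=cv2.INTER_CUBIC))
cv2.imwrite('pics/tray.png',cv2.resize(im[150:224,126:250],None,fx=6.4,fy=6.4,interpolation=cv2.INTER_CUBIC))
```

```text
(no output)
```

View pics/die.png

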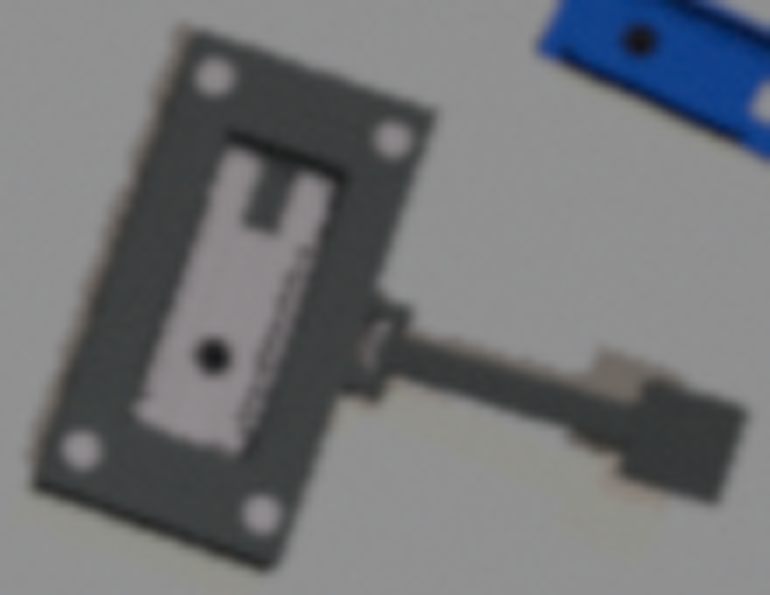

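View pics/tray.png

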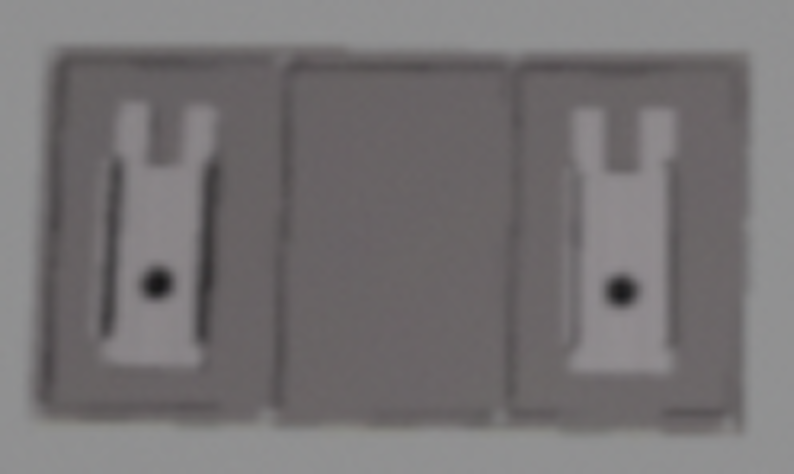

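The die crop shows the grey bracket with its slotted end up at (285,165). Its screws are at (214,77), (392,140), (261,514) and (81,450), and the lever pad is centred at about (684,442). The tray crop shows the empty middle bay, its dividers running (285,65)-(275,412) and (515,62)-(507,412), with slotted ends up on both neighbours.

```bash
cat > h.py <<'E'
import numpy as np
from bench import arm
from scipy.spatial.transform import Rotation as Ro
def bp(name,px,z,c=None):
    c=c or arm.get_calibration(name);f=192/np.tan(np.radians(c['vertical_fov']/2))
    R,t=np.array(c['R']),np.array(c['t']);C=-R.T@t
    d=np.c_[(np.array(px,float)-[c['cx'],c['cy']])/f,np.ones(len(px))]@R
    return C+d*((z-C[2])/d[:,2])[:,None]
def rel(p,yaw_closedir=None):
    "shift (units of 250mm) and turn (units 30deg) from present pose to TCP p, tool down, tool x along world angle yaw"
    o=arm.get_obs();R=Ro.from_quat(o['ee_rot'])
    s=R.inv().apply(np.array(p)-o['tool_pos'])/.25
    return s
E
python3 - <<'E'
from h import *
np.set_printoptions(precision=4,suppress=True)
D=lambda p:(np.array(p,float)+.5)/7-.5+[290,130]
T=lambda p:(np.array(p,float)+.5)/6.4-.5+[126,150]
s=bp('top',D([(214,77),(392,140),(261,514),(81,450)]),.047);print('screws',s,'c',s.mean(0))
a=(s[0]+s[1]-s[2]-s[3]);print('yaw deg',np.degrees(np.arctan2(a[1],a[0])))
k=bp('top',D([(187,30),(435,110),(270,560),(37,483)]),.047);a=k[0]+k[1]-k[2]-k[3];print('corn c',k.mean(0),np.degrees(np.arctan2(a[1],a[0])),np.linalg.norm(k[0]-k[1]),np.linalg.norm(k[0]-k[3]))
p=bp('top',D([(684,442)]),.068);print('pad',p)
r=bp('top',T([(55,52),(747,57),(743,428),(40,413)]),.009);print('rim',r,r.mean(0))
y=r[0]+r[3]-r[1]-r[2];print('tray yaw from y',np.degrees(np.arctan2(-y[0],y[1])),np.linalg.norm(r[0]-r[1]),np.linalg.norm(r[0]-r[3]))
d=bp('top',T([(285,65),(275,412),(515,62),(507,412)]),.009);print('div',d,d.mean(0));x=d[0]-d[1]+d[2]-d[3];print(np.degrees(np.arctan2(x[1],x[0])))
b=bp('top',T([(167,102),(152,362),(625,108),(622,370)]),.007);print('done',b,[np.degrees(np.arctan2(*(b[i]-b[i+1])[1::-1])) for i in(0,2)])
o=arm.get_obs();print(Ro.from_quat(o['ee_rot']).as_matrix())
E
```

```text
screws [[ 0.6323 -0.1256  0.047 ]
 [ 0.6103 -0.1877  0.047 ]
 [ 0.4785 -0.1414  0.047 ]
 [ 0.5001 -0.0792  0.047 ]] c [ 0.5553 -0.1335  0.047 ]
yaw deg -19.35538310594362
corn c [ 0.5553 -0.1318  0.047 ] -19.113852330258254 0.09107707661906508 0.16891031962718492
pad [[ 0.503  -0.2819  0.068 ]]
rim [[0.5924 0.3458 0.009 ]
 [0.5926 0.068  0.009 ]
 [0.4451 0.0672 0.009 ]
 [0.4479 0.3456 0.009 ]] [0.5195 0.2067 0.009 ]
tray yaw from y -0.26867137464669605 0.277765106805921 0.1445719050156035
div [[0.5879 0.2529 0.009 ]
 [0.4493 0.2522 0.009 ]
 [0.5898 0.1607 0.009 ]
 [0.4503 0.1603 0.009 ]] [0.5193 0.2065 0.009 ]
0.20842388818843072
done [[0.5729 0.3003 0.007 ]
 [0.4686 0.3024 0.007 ]
 [0.572  0.1165 0.007 ]
 [0.4675 0.1155 0.007 ]] [np.float64(-1.1042989843497335), np.float64(0.5368761638729141)]
[[ 0.9401  0.3409 -0.0006]
 [ 0.3409 -0.9401  0.0013]
 [-0.0001 -0.0015 -1.    ]]
```

>>> {"name": "move_arm", "arguments": {
  "steps": [0,0.8,-0.504,0.2,0,0,0.65,0,0.8,-0.504,0.2,0,0,0.65,0,0.8,-0.504,0.2,0,0,0.65,0,0.8,-0.504,0.2,0,0,0.65,0,0.8,-0.504,0.2,0,0,0.65,0,0.8,-0.504,0.2,0,0,0.65]
}}

```text
time_s: 0.85
tool_pos: [0.3748, -0.4483, 0.1812]
ee_rot: [1.0, 0.004, -0.0, 0.0]
ft_force: [-0.3, -0.4, 0.4]
finger_gap: -0.003
grasp_force: 0.0
```

```bash
cat >> h.py <<'E'
def go(p,yaw):
    o=arm.get_obs();R=Ro.from_quat(o['ee_rot'])
    y=np.radians(yaw);T=np.array([[np.cos(y),np.sin(y),0],[np.sin(y),-np.cos(y),0],[0,0,-1]])
    print('t',o['time_s'],np.round(o['tool_pos'],4),'gap',round(o['finger_gap'],3),'F',np.round(o['ft_force'],1))
    print('shift',np.round(R.inv().apply(np.array(p)-o['tool_pos'])/.25,4),'turn',np.round(np.degrees((R.inv()*Ro.from_matrix(T)).as_rotvec())/30,4))
E
python3 -c "
from h import *
go((.503,-.282,.09),-19.3)"
```

```text
t 0.85 [ 0.3748 -0.4483  0.1812] gap -0.003 F [-0.3 -0.4  0.4]
shift [ 0.5183 -0.6615  0.3644] turn [0.0008 0.0012 0.6579]
```

>>> {"name": "move_arm", "arguments": {
  "steps": [0,0.518,-0.661,0.36,0,0,0.658,0,0.518,-0.661,0.36,0,0,0.658,0,0.518,-0.661,0.36,0,0,0.658,0,0.518,-0.661,0.36,0,0,0.658,0,0.518,-0.661,0.36,0,0,0.658,0,0.518,-0.661,0.42,0,0,0.658,0,0.518,-0.661,0.46,0,0,0.658,0,0.518,-0.661,0.5,0,0,0.658,0,0.518,-0.661,0.54,0,0,0.658,0,0.518,-0.661,0.58,0,0,0.658,0,0.518,-0.661,0.61,0,0,0.658,0,0.518,-0.661,0.625,0,0,0.658,0,0.518,-0.661,0.635,0,0,0.658,0,0.518,-0.661,0.635,0,0,0.658]
}}

```text
time_s: 2.6
tool_pos: [0.5027, -0.2847, 0.0237]
ee_rot: [0.986, -0.17, 0.001, 0.001]
ft_force: [-3.3, -1.3, 14.8]
finger_gap: -0.002
grasp_force: 7.8
```

>>> {"name": "move_arm", "arguments": {
  "steps": [0,0,0,0.006,0,0,0,0,0,0,0.012,0,0,0,0,0,0,0.016,0,0,0,0,0,0,0.016,0,0,0]
}}

```text
time_s: 3.1
tool_pos: [0.503, -0.2847, 0.0227]
ee_rot: [0.986, -0.17, 0.002, 0.001]
ft_force: [-11.3, 4.4, 53.6]
finger_gap: -0.004
grasp_force: 26.7
```

>>> {"name": "move_arm", "arguments": {
  "steps": [0,0,0,-0.2,0,0,0,0,0,0,-0.4,0,0,0,0.5,-0.01,-0.2,-0.5,0,0,0,1,-0.031,-0.642,-0.5,0,0,0,1,-0.031,-0.642,-0.5,0,0,0,1,-0.031,-0.642,-0.5,0,0,0,1,-0.031,-0.642,-0.5,0,0,0]
}}

```text
time_s: 3.98
tool_pos: [0.5486, -0.1294, 0.1433]
ee_rot: [0.986, -0.169, -0.0, 0.0]
ft_force: [0.0, 0.4, -0.2]
finger_gap: 1.0
grasp_force: 0.0
```

Run:
```python
from h import *
import cv2
go((.5487,-.1307,.08),-19.3)
c=arm.get_calibration('wrist');print(c)
im=arm.camera('wrist')[:,:,::-1]
s=arm.camera('scene')[:,:,::-1];cv2.imwrite('pics/s1.png',s)
cv2.imwrite('pics/w1.png',im)
v=np.hstack([cv2.resize(im,(500,375)),cv2.resize(s[170:260,130:240],(300,245))[:245]if 0 else cv2.copyMakeBorder(cv2.resize(s[175:260,135:235],(300,255)),0,120,0,0,0)])
cv2.imwrite('pics/v1.png',v)
```

```text
t 3.975 [ 0.5486 -0.1294  0.1433] gap 1.0 F [ 0.   0.4 -0.2]
shift [0.0022 0.0044 0.2533] turn [ 0.0018  0.0003 -0.0038]
{'vertical_fov': 65.70646984690485, 'cx': 258.88956495245463, 'cy': 191.78065147333564, 'R': array([[-0.33254994, -0.94308326,  0.00212347],
       [-0.8969589 ,  0.31697952,  0.3082024 ],
       [-0.29133362,  0.10058803, -0.95131844]]), 't': array([0.05941225, 0.51917752, 0.4701986 ])}
```

View pics/v1.png

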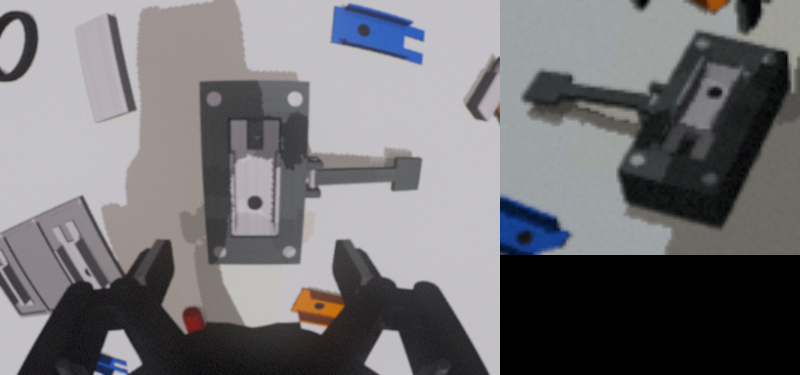

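The bracket is raised with its walls standing proud, and the lever is down. The die screws are at about (214,99), (295,99), (289,252) and (219,252) in this view, so I'll refine the die pose from them.

```bash
cat >> h.py <<'E'
def bw(px,z):
    c=arm.get_calibration('wrist');f=192/np.tan(np.radians(c['vertical_fov']/2))
    R,t=np.array(c['R']),np.array(c['t']);C=-R.T@t
    u=np.array(px,float)-[c['cx'],c['cy']];r=np.linalg.norm(u,axis=1);th=r/f
    d=np.c_[u/r[:,None]*np.sin(th)[:,None],np.cos(th)]@R
    return C+d*((z-C[2])/d[:,2])[:,None]
E
python3 - <<'E'
from h import *
import cv2
g=cv2.imread('pics/w1.png',0)
P=[]
for x,y in [(214,99),(295,99),(289,252),(219,252)]:
    x=int(x*1.024);y=int(y*1.024);w=g[y-9:y+10,x-9:x+10].astype(float)
    n,l,s,ce=cv2.connectedComponentsWithStats((w>120).astype(np.uint8));k=l[9,9];print(k,s[k]);P.append(ce[k]+[x-9,y-9])
s=bw(P,.047);print(s,s.mean(0));a=s[0]+s[1]-s[2]-s[3];b=s[0]+s[3]-s[1]-s[2]
print(np.degrees(np.arctan2(a[1],a[0])),np.degrees(np.arctan2(-b[0],b[1])))
E
```

```text
1 [  3   3  13  13 123]
1 [  1   1  17  17 227]
1 [  3   3  14  12 128]
0 [  0   0  19  19 319]
[[ 0.63166552 -0.12625659  0.047     ]
 [ 0.60938302 -0.1890213   0.047     ]
 [ 0.4761611  -0.14206846  0.047     ]
 [ 0.49848021 -0.07799982  0.047     ]] [ 0.55392246 -0.13383654  0.047     ]
-19.66606130030288 -19.37449191486763
```

>>> {"name": "move_arm", "arguments": {
  "steps": [1,-0.001,0.008,0.2,0,0,0,1,-0.001,0.008,0.3,0,0,0,1,-0.001,0.008,0.35,0,0,0,1,-0.001,0.008,0.381,0,0,0,1,-0.001,0.008,0.381,0,0,0,1,-0.001,0.008,0.381,0,0,0,0.6,-0.001,0.008,0.381,0,0,0,0.52,-0.001,0.008,0.381,0,0,0,0,-0.001,0.008,0.381,0,0,0,0,-0.001,0.008,0.381,0,0,0,0,-0.001,0.008,0.381,0,0,0,0,-0.001,0.008,0.381,0,0,0,0,-0.001,0.008,0.381,0,0,0]
}}

```text
time_s: 5.7
tool_pos: [0.5484, -0.1295, 0.0488]
ee_rot: [0.986, -0.168, 0.0, -0.0]
ft_force: [-1.0, 0.9, 5.4]
finger_gap: 0.447
grasp_force: 61.7
```

```bash
python3 -c "
from h import *
go((.5477,-.1312,.048),-19.4)"
```

```text
t 5.7 [ 0.5484 -0.1295  0.0488] gap 0.447 F [-1.   0.9  5.4]
shift [-0.0006  0.0072  0.0032] turn [-0.0004 -0.001   0.0028]
```

>>> {"name": "move_arm", "arguments": {
  "steps": [0,0,0,-0.02,0,0,0,0,0,0,-0.06,0,0,0,0,0,0,-0.12,0,0,0,0,0,0,-0.2,0,0,0,0,0,0,-0.3,0,0,0,0,0,0,-0.4,0,0,0,0,0,0,-0.4,0,0,0,0,0,0,-0.4,0,0,0]
}}

```text
time_s: 6.7
tool_pos: [0.548, -0.1294, 0.1483]
ee_rot: [0.986, -0.168, -0.0, -0.0]
ft_force: [-0.7, 1.1, -0.9]
finger_gap: 0.446
grasp_force: 61.0
```

Run:
```python
from h import *
import cv2
go((.5125,.2066,.12),0)
im=arm.camera('wrist')[:,:,::-1];cv2.imwrite('pics/w2.png',im)
s=arm.camera('scene')[:,:,::-1];cv2.imwrite('pics/s2.png',s)
v=np.hstack([cv2.resize(im,(500,375)),cv2.copyMakeBorder(cv2.resize(s[140:240,145:245],(300,300)),0,75,0,0,0)])
cv2.imwrite('pics/v2.png',v)
```

```text
t 6.7 [ 0.548  -0.1294  0.1483] gap 0.446 F [-0.7  1.1 -0.9]
shift [-0.5784 -1.2214  0.1134] turn [-2.000e-04  1.000e-04 -6.436e-01]
```

View pics/v2.png

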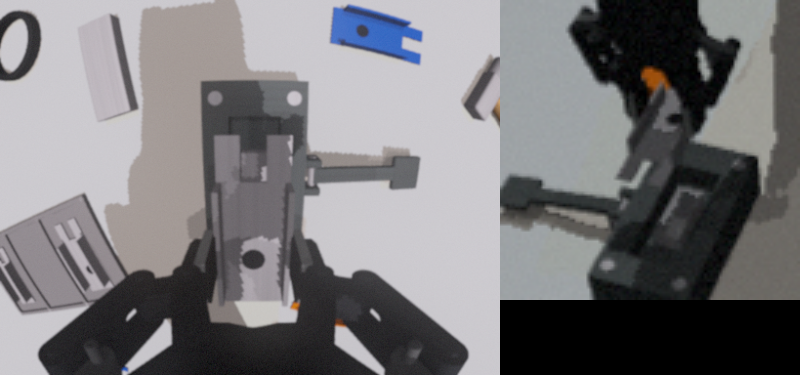

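The bracket is held level. Its ear tips are at about (226,136) and (280,136), and the hole is at (253,259). I'll check its offset in the tool frame.

Run:
```python
from h import *
o=arm.get_obs();R=Ro.from_quat(o['ee_rot'])
w=bw(np.array([(214,136),(291,136),(253,259),(213,302),(292,302)])*1.024,.1445)
print(np.round(R.inv().apply(w-o['tool_pos'])*1000,1))
from scipy.spatial.transform import Rotation
```

```text
[[ 58.4 -19.2   3.1]
 [ 58.4  20.2   3.1]
 [-13.8   0.7   3.2]
 [-48.1 -25.4   3.2]
 [-48.2  26.3   3.2]]
```

>>> {"name": "move_arm", "arguments": {
  "steps": [0,-0.04,-0.09,0,0,0,-0.1,0,-0.11,-0.23,0,0,0,-0.25,0,-0.18,-0.38,0,0,0,-0.4,0,-0.25,-0.53,0,0,0,-0.54,0,-0.32,-0.68,0,0,0,-0.644,0,-0.39,-0.83,0,0,0,-0.644,0,-0.44,-0.93,0,0,0,-0.644,0,-0.46,-0.97,0,0,0,-0.644,0,-0.46,-0.97,0,0,0,-0.644]
}}

```text
time_s: 7.92
tool_pos: [0.5195, 0.1378, 0.148]
ee_rot: [1.0, 0.001, -0.0, 0.0]
ft_force: [-0.2, 0.1, -0.8]
finger_gap: 0.453
grasp_force: 60.9
```

```bash
python3 -c "
from h import *
go((.5132,.207,.05),0)"
```

```text
t 7.925 [0.5195 0.1378 0.148 ] gap 0.453 F [-0.2  0.1 -0.8]
shift [-0.0245 -0.2768  0.3919] turn [0.0005 0.0013 0.0039]
```

>>> {"name": "move_arm", "arguments": {
  "steps": [0,-0.01,-0.1,0,0,0,0,0,-0.02,-0.2,0.05,0,0,0,0,-0.025,-0.277,0.12,0,0,0.004,0,-0.025,-0.277,0.2,0,0,0.004,0,-0.025,-0.277,0.27,0,0,0.004,0,-0.025,-0.277,0.27,0,0,0.004,0,-0.025,-0.277,0.27,0,0,0.004]
}}

```text
time_s: 8.8
tool_pos: [0.514, 0.2061, 0.081]
ee_rot: [1.0, -0.001, 0.0, 0.0]
ft_force: [0.7, 0.4, -1.0]
finger_gap: 0.451
grasp_force: 60.9
```

Run:
```python
from h import *
import cv2
go((.5132,.207,.0125),0)
im=arm.camera('wrist')[:,:,::-1];cv2.imwrite('pics/w3.png',im)
cv2.imwrite('pics/v3.png',cv2.resize(im,(800,600),interpolation=cv2.INTER_CUBIC))
```

```text
t 8.8 [0.514  0.2061 0.081 ] gap 0.451 F [ 0.7  0.4 -1. ]
shift [-0.0033 -0.0038  0.2738] turn [ 0.0005 -0.0002 -0.0054]
```

View pics/v3.png

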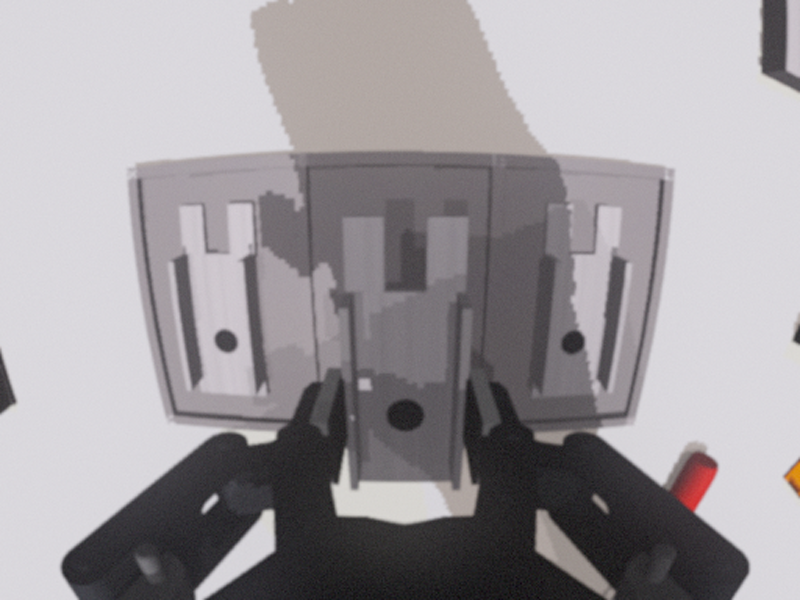

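The held bracket is over the empty middle bay. The tray rim corners are at (130,172), (673,172), (635,424) and (170,422), and the far divider tops are at (305,160) and (494,160).

Run:
```python
from h import *
r=bw(np.array([(130,172),(673,172),(635,424),(170,422),(305,160),(494,160)])*.64,.009);print(np.round(r,4),r[:4].mean(0),r[4:].mean(0))
o=arm.get_obs();R=Ro.from_quat(o['ee_rot']);z=o['tool_pos'][2]-.0038
w=bw(np.array([(343,217),(469,217),(405,414)])*.64,z);print(np.round(R.inv().apply(w-o['tool_pos'])*1000,1))
```

```text
[[0.5924 0.3478 0.009 ]
 [0.5912 0.067  0.009 ]
 [0.4425 0.0659 0.009 ]
 [0.4447 0.3485 0.009 ]
 [0.5908 0.2519 0.009 ]
 [0.5904 0.1641 0.009 ]] [0.51772442 0.20731501 0.009     ] [0.59061685 0.20796905 0.009     ]
[[ 58.3 -19.3   3.8]
 [ 58.3  21.1   3.8]
 [-14.2   0.6   3.8]]
```

>>> {"name": "move_arm", "arguments": {
  "steps": [0,-0.005,-0.007,0.08,0,0,0,0,-0.005,-0.007,0.16,0,0,0,0,-0.005,-0.007,0.22,0,0,0,0,-0.005,-0.007,0.25,0,0,0,0,-0.005,-0.007,0.264,0,0,0,0,-0.005,-0.007,0.272,0,0,0,0,-0.005,-0.007,0.277,0,0,0,0,-0.005,-0.007,0.277,0,0,0]
}}

```text
time_s: 9.85
tool_pos: [0.5125, 0.2084, 0.0118]
ee_rot: [1.0, -0.001, 0.0, -0.0]
ft_force: [-0.3, 0.8, -0.4]
finger_gap: 0.451
grasp_force: 60.9
```

>>> {"name": "move_arm", "arguments": {
  "steps": [0,0,0,0.002,0,0,0,0,0,0,0.004,0,0,0,0,0,0,0.006,0,0,0,0,0,0,0.006,0,0,0]
}}

```text
time_s: 10.35
tool_pos: [0.5125, 0.2084, 0.0108]
ee_rot: [1.0, -0.001, 0.0, -0.0]
ft_force: [-1.9, 0.5, 10.0]
finger_gap: 0.449
grasp_force: 62.2
```

>>> {"name": "move_arm", "arguments": {
  "steps": [0.5,0,0,-0.001,0,0,0,0.6,0,0,-0.001,0,0,0,0.62,0,0,-0.001,0,0,0,0.62,0,0,-0.001,0,0,0,0.62,0,0,-0.04,0,0,0,0.62,0,0,-0.12,0,0,0,0.62,0,0,-0.25,0,0,0,0.62,0,0,-0.45,0,0,0,0.62,0,0,-0.6,0,0,0,0.62,0,0,-0.6,0,0,0,0.62,0,0,-0.6,0,0,0]
}}

```text
time_s: 11.72
tool_pos: [0.5121, 0.2083, 0.1601]
ee_rot: [1.0, -0.001, -0.0, -0.0]
ft_force: [0.7, 0.2, -0.1]
finger_gap: 0.623
grasp_force: 0.0
```

Run:
```python
from h import *
import cv2
o=arm.get_obs();print(o['tool_pos'],o['ft_force'],o['finger_gap'])
im=arm.camera('wrist')[:,:,::-1];cv2.imwrite('pics/w4.png',im)
cv2.imwrite('pics/v4.png',cv2.resize(im,(800,600),interpolation=cv2.INTER_CUBIC))
```

```text
[0.51212355 0.20827566 0.16010709] [ 0.68574539  0.16531594 -0.11549123] 0.6227413880703239
```

View pics/v4.png

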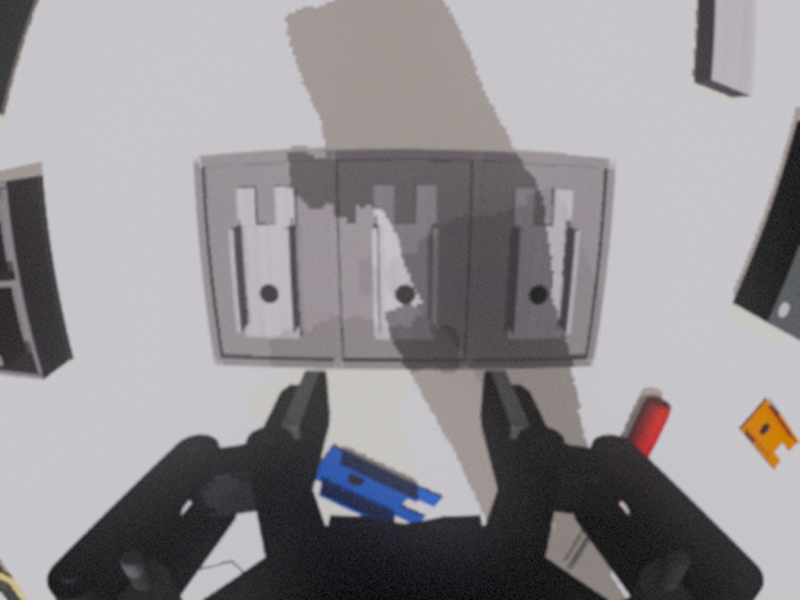

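The bracket lies flat in the middle bay, with its hole at (404,294) and slotted end up at (405,187). It is straight, centred and matches its neighbours, and the gripper is clear of it.

```bash
python3 -c "
from bench import arm
print(arm.close_job())"
```

```text
the job is handed in; nothing more can be done
None
```

I pushed the lever fully down, lifted the bracket out and set it in the tray's empty middle bay, flat, open side up, slotted end matching the others, and handed the job in at about 12 s of the 43 s allowed.

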